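# Hold a glazed porcelain slab in the light of the translucency tester

## Robot

A 6-joint arm with a two-finger parallel gripper is mounted at the origin on the work surface. World frame = base frame: x ahead of the robot, y to its left, z up, the work surface at z = 0. Lengths are in m, angles in rad, forces in N, time in s.
With the tool pointing down it reaches from about 0.25 to 0.775 m from the base axis. Payload 4 kg.
Tool frame: the origin (TCP) lies midway between the tips of the shut fingers; the grasp point (between the pads) lies 19 mm behind it; z points along the fingers, y is the direction in which the jaws open and shut (so a half turn about z gives the same grasp; the last joint's range is limited). The gripper opens to 85 mm and grips with 20 to 120 N. Pads are 22 mm wide; open, the fingers measure 114 mm over their backs; the gripper's body (76 mm by 85 mm) begins 54 mm behind the grasp point. The pads swing forward as they close: fully open they stand 13 mm farther back than shut.
Start: joints at [-1.443, 0.087, 1.371, -0, 1.684, -0.103], TCP at [0.126, -0.535, 0.231] pointing down, gripper open.
Joint ranges: [-3.1, 3.1], [-0.76, 2.03], [0.27, 2.55], [-1.08, 4.22], [0.17, 2.65], [-2.57, 2.57]. Speed limits (rad/s): [2.79, 2.79, 3.14, 3.14, 3.14, 3.14].

## Interface

Orientations are given as a unit quaternion [w, x, y, z].
In Python, from cell import telemetry, optics, sign_off, boxes_of, silhouettes gives the robot as it stands. The module is installed in compiled form; this text tells all that it offers.
- The arm moves only by the tool move_arm, never from a script. Its argument "motion" is a list that holds one entry, the list of rows, each a list of 7 numbers: the shift along the tool's x, y, z in mm, then the turn, a rotation vector about the tool's x, y, z in rad, then the finger opening in mm, from 0 to 85.4. A call has 1 to 10 rows; each row shifts and turns the pose as measured when the row begins, along the tool's axes as they then stand; what a row does not reach is not made up. A row lasts 1/8 s, in which the tool goes at most 62.5 mm and 10.7 degrees, less where a joint would pass 70% of its speed; a pose out of reach is approached as far as the arm can. A call with a gripper value outside its range is refused whole. The fingers move at their own pace and stop on an object; the grip force is fixed at half the most. Time passes only in rows, so rows that do not move let the fingers close. It gives the time, the measured TCP pose, the force and the opening at its end, in the units of the state.
- telemetry.get_obs(): the state, without advancing time (a new reading comes with each control period).
- optics.camera(name): name is "scene" or "top"; returns (picture, depth): 480x640x3 uint8, red, green, blue; 480x640 float32, m along the optical axis (not along the pixel's ray), 0 where there is no reading.
- optics.camera_params(name): a dict with "fx", "fy", "cx", "cy" (pixels), "T" (4x4, takes a point from camera to world coordinates). Camera axes: x right, y up, looking along -z (the intrinsics and any distortion apply to the point x, -y, -z); pixel columns grow to the right and rows downward; lengths in m; the calibration is good to about 2 mm. A picture is of the moment at which its call begins. camera_params takes no time and is no camera call.
- sign_off(): hands the job in, once; it reports no verdict.
Trained networks look in the newest picture that a camera, given by its name, has taken for a name from the list of things; names that differ only in an ending like _2 or _b are one class to them, and where a whole thing is asked for, a point or a joint stands for the part that bears it (a point fixed in the world has none). Each returns a list of dicts, best first, with "conf" (0 to 1); they miss things now and then, are a little off and sometimes report something else, mostly with a low value. They report only what shows in the picture. A call takes as long as a camera call. They do not tell look-alikes from the thing itself.
- boxes_of(camera, label): "centre" ([column, row] in pixels, amid what is visible of it).
- silhouettes(camera, label): "region" (480x640 bool, what is visible of it) and "centre" ([column, row] in pixels, amid what is visible of it).
The state is a dict: "clock": time; "qpos": joint angles; "joint_vel": joint speeds; "joint_efforts": joint torques, N m; "eef_pos": TCP position; "ee_rot": TCP orientation; "wrist_force": force on the tool from outside, world axes, zero at the start; "ft_torque": the same for the moment, N m; "grip_width": finger opening in m.
Only numpy, scipy, OpenCV 4.12 (cv2) and the standard library are available. Lean on these libraries where they do the work, as an engineer would, in place of code of your own. Each camera call takes 0.05 s, during which the arm holds its last target. There are 200 camera calls.

## Task

Wind the tester's handwheel clockwise by its crank knob, a full turn and on until it stops, so that the shutter uncovers the lamp. Then lift the tall flat-sided porcelain slab out of the rack with the fingers on its two narrow unglazed edges only, never on its wide glazed faces, and hold it upright in the light path: midway between lamp and receiver, its centre on the line through both lenses, its wide faces square to the light. Finish while still holding it there clear of everything else, and leave the other bars, the jar, the mug and the blue dish where they are.

Things in the scene. Friction and masses are not known exactly. Their poses are not given: they have to be found in the camera images.
- tester: the grey translucency tester, fixed to the table; origin on the table under the middle of its open gap. Base plate 110 mm along its x, along its y from -145 to +275 mm, 14 mm high. Lamp house on the +y side (y 47 to 110 mm, x +-35 mm, top 120 mm above the table), receiver tube on the -y side (y -55 to -125 mm, 46 mm across, axis 85 mm up). The gap between is empty, about 97 mm wide. The handwheel stands at y = 215 mm
- beam (a point): the middle of the light path: half-way across the gap on the line through the lamp's and the receiver's lenses, 85 mm above the table; axes as the tester's, the light runs along y
- wheel (a joint): handwheel angle, rad: a level aluminium disc 112 mm across, its top 75 mm above the table, on a vertical axis; grows clockwise seen from above, from 0 (shutter closed) to a hard end stop at 6.9 (shutter open). It starts at 0 to 0.5, turns easily (about 1 N at the knob) and stays where it is left
- wheel_axis (a point): point on the handwheel's vertical axis, 100 mm above the table
- crank_grip (a point): grip point on the crank knob, an upright black cylinder 18 mm across standing on the wheel 40 mm from its axis and spinning freely about itself; the point is on its centre line 105 mm above the table (the knob reaches from 76 to 124 mm). At wheel angle 0 it lies on the tester's -x side of the axis
- shutter (a joint): slide of the steel shutter blade (46 mm wide, 50 mm high, 2 mm thick, at tester y = 43.5 mm) before the lamp's lens, m; geared to the handwheel: 0 covers the lens, 0.048 has it clear on the tester's +x side
- slab_center (a point): centre of the tall slab to be tested: white porcelain bar 13 mm thick (its x), 26 mm wide (its y), 70 mm high (its z), about 57 g, standing in one of the rack's three wells. The narrow edges (facing +-y, 26 mm apart) are unglazed, 10 mm thick. Both other bars in the rack have other shapes
- slab: the same slab; origin at the centre of its foot
- glaze: the two wide glazed faces of the slab (18 mm wide panels, 66 mm high, facing the slab's +-x, standing 1.5 mm proud); no finger may touch them; origin at the slab's foot
- rack: fixed wooden rack 160 x 70 x 24 mm (x, y, z), origin under its centre; three wells in a row at x = -50, 0, 50 mm, each 18 mm deep, 15 mm (x) by 28 mm (y); the bars stand in them with thickness along the rack's x
- short_bar: bystander in the rack: flat bar of the same section, only 44 mm high; origin at its foot
- round_bar: bystander in the rack: 70 mm high, round stem 13 mm across above a 24 mm high foot block; origin at its foot
- paint_jar: bystander: small closed glass jar, 44 mm across, 45 mm high, near the tester's -x side; origin under it
- mug: bystander: white mug, 80 mm across, 95 mm high; origin under it
- dish: bystander: flat dish 120 mm across, 20 mm high; origin under it
Mind the look-alikes: they are no part of the job. Leave any red look-alike of the slab alone.

How it is judged:
On the way, in this order (a step that is already met when the one before it is completed fails the run):
1. the handwheel is wound to its end stop, shutter open (value of joint wheel above 6.6 rad and value of joint shutter above 0.044 m), for 0.2 s.
2. the slab is lifted out of the rack in the fingers (z of slab_center in the frame of rack above 0.065 m and contact force between the fingers and slab above 1 N), for 0.2 s.
At the end, for the whole second after the job is handed in: Slab held still in the fingers, touching nothing else, its centre within 7 mm across and 8 mm in height of the lens line and 20 mm of mid-gap, faces square to the light and slab upright within 0.17 rad; handwheel above 6.6 rad, shutter open (all of step 1 and x of slab_center in the frame of beam between -0.007 and 0.007 m and z of slab_center in the frame of beam between -0.008 and 0.008 m and y of slab_center in the frame of beam between -0.02 and 0.02 m and angle between the x axis of slab_center and the y axis of beam, either way round below 0.17 rad and angle between slab_center's own z axis and vertical below 0.17 rad and contact force between the fingers and slab above 1 N and contact force between slab and tester below 0.1 N and contact force between each of the arm, the fingers and tester below 0.5 N and linear speed of slab below 0.02 m/s); the arm keeps its last pose, push and grip.
It fails at once if a finger touches a glazed face (contact force between the fingers and glaze above 0.5 N).
It fails at once if the slab is tipped over (angle between slab_center's own z axis and vertical above 0.7 rad).
It fails at once if another thing is moved more than 25 mm (distance of any of short_bar, round_bar, paint_jar, mug, dish from where it was at the start of the episode above 0.025 m).
It also fails if it takes over 69 s, if anything falls off the work surface, if the arm or the gripper's body presses on something with over 40 N, if the wrist force passes 120 N, or if a joint passes its speed limit or range.

## Working session

There is one attempt and no reset: what is moved stays moved. The work goes in short steps, Python scripts to look and compute and a tool call to move; the robot and the scene stay as the last step left them, time stands still between calls to the robot, and variables do not carry over. Pictures are saved under pics/ and viewed, about 8 in all and at most 12, crops included, and the job is handed in when it is done.

Besides the shell and the picture viewer there is one more tool, called after "Emit:" as name(argument=value, ...) on one line, values as JSON. move_arm: Moves the arm, as the interface text tells. Its arguments: {"type":"object","properties":{"motion":{"type":"array"}},"required":["motion"]}

```bash
mkdir -p pics; cat > h.py <<'E'
import numpy as np, cv2
from cell import telemetry, optics, sign_off, boxes_of, silhouettes
from scipy.spatial.transform import Rotation as R
def cloud(name):
    p,d=optics.camera(name); c=optics.camera_params(name)
    v,u=np.mgrid[:480,:640]
    X=np.stack([(u-c['cx'])/c['fx']*d,-(v-c['cy'])/c['fy']*d,-d],-1)
    T=c['T']; W=X@T[:3,:3].T+T[:3,3]; W[d==0]=np.nan
    return p,W
def save(n,p): cv2.imwrite('pics/'+n+'.png',p[...,::-1])
E
python3 - <<'E'
from h import *
o=telemetry.get_obs(); print(o['clock'],o['eef_pos'],o['ee_rot'])
ps=[]
for n in('scene','top'):
    p,W=cloud(n); save(n,p); np.savez('pics/'+n,p=p,W=W); c=optics.camera_params(n);print(n,{k:(v if k!='T' else np.round(v,3).tolist()) for k,v in c.items()})
    for l in('tester','rack','slab','crank_grip','short_bar','round_bar','paint_jar','mug','dish'):
        for b in boxes_of(n,l)[:3]:
            u,v=np.round(b['centre']).astype(int); print(n,l,round(b['conf'],2),u,v,np.round(W[v,u],3))
E
```

```text
0.0 [ 0.12571794 -0.53491754  0.23010508] [-1.14600702e-03  9.93349253e-01  1.15134473e-01 -3.27744339e-05]
scene {'fx': 487.5178030477424, 'fy': 487.5178030477424, 'cx': 325.68122435503705, 'cy': 238.1009652298867, 'T': [[0.504, -0.569, 0.65, 1.134], [0.863, 0.345, -0.368, -0.355], [-0.015, 0.746, 0.665, 0.744], [0.0, 0.0, 0.0, 1.0]]}
scene tester 0.73 406 219 [0.521 0.19  0.079]
scene tester 0.67 406 151 [0.296 0.362 0.074]
scene tester 0.62 345 255 [0.519 0.039 0.046]
scene rack 0.92 155 337 [ 0.502 -0.359  0.022]
scene slab 0.97 152 323 [ 0.492 -0.355  0.05 ]
scene slab 0.94 196 292 [ 0.448 -0.26   0.036]
scene crank_grip 0.68 404 199 [0.482 0.212 0.099]
scene short_bar 0.53 164 346 [ 0.541 -0.351  0.036]
scene round_bar 0.49 142 298 [ 0.444 -0.355  0.07 ]
scene paint_jar 0.78 316 235 [0.421 0.024 0.034]
scene mug 0.67 143 301 [ 0.443 -0.355  0.061]
scene mug 0.56 403 152 [0.29  0.358 0.069]
scene dish 0.93 317 376 [ 0.713 -0.139  0.003]
scene dish 0.47 405 219 [0.521 0.187 0.08 ]
top {'fx': 500.0066587995681, 'fy': 500.0066587995681, 'cx': 328.6274302529745, 'cy': 239.07100565053986, 'T': [[0.025, 0.983, -0.182, 0.305], [-1.0, 0.025, -0.0, 0.011], [0.005, 0.182, 0.983, 1.155], [0.0, 0.0, 0.0, 1.0]]}
top tester 0.19 488 229 [ 0.543 -0.349  0.049]
top rack 0.73 309 244 [0.485 0.052 0.125]
top rack 0.67 481 258 [ 0.481 -0.341  0.017]
top rack 0.66 241 233 [0.513 0.203 0.081]
top slab 0.56 489 254 [ 0.481 -0.341  0.075]
top slab 0.43 453 272 [ 0.44  -0.262  0.072]
top crank_grip 0.59 307 241 [0.492 0.056 0.121]
top crank_grip 0.24 482 258 [ 0.482 -0.345  0.011]
top crank_grip 0.19 243 234 [0.512 0.199 0.077]
top short_bar 0.51 488 230 [ 0.54  -0.348  0.052]
top round_bar 0.48 483 259 [ 0.477 -0.343  0.026]
top paint_jar 0.68 319 285 [0.407 0.03  0.043]
top mug 0.72 148 350 [0.255 0.41  0.004]
top mug 0.31 395 155 [ 0.729 -0.144  0.005]
top dish 0.57 396 157 [ 0.724 -0.147  0.006]
```

View pics/scene.png

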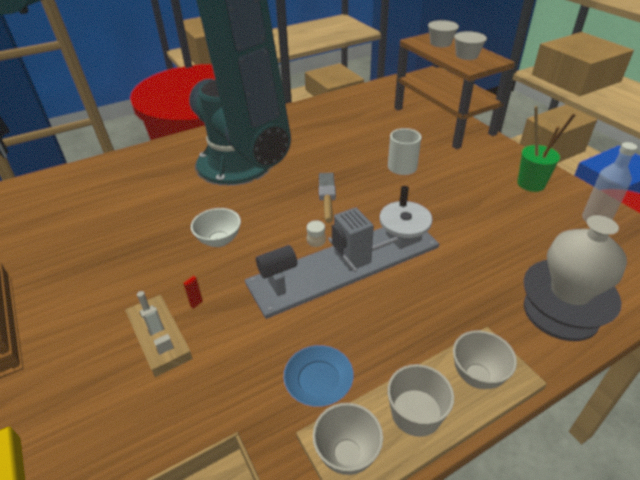

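View pics/top.png

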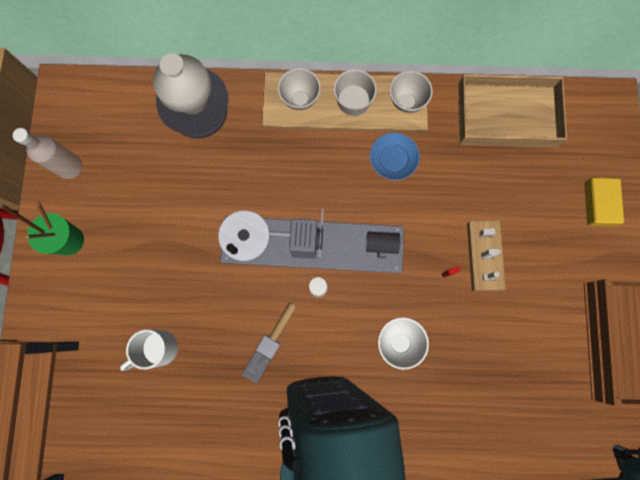

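The scene view shows the rack at (157,335) with the tall slab in the middle at about (152,322), the red decoy at (193,292), and the wheel and knob at (405,215). The top view shows the wheel at (244,236), knob at (232,249), rack at (487,255), tester plate at (313,245), and jar at (318,287).

```bash
python3 - <<'E'
from h import *
def sel(W,x0,x1,y0,y1,z0,z1):
    with np.errstate(invalid='ignore'):
        m=(W[...,0]>x0)&(W[...,0]<x1)&(W[...,1]>y0)&(W[...,1]<y1)&(W[...,2]>z0)&(W[...,2]<z1)
    return W[m]
def rect(P):
    P=P[:,:2]; r=cv2.minAreaRect((P*1000).astype(np.float32)); return np.round(r[0],1),np.round(r[1],1),round(r[2],1)
def circ(P):
    A=np.c_[2*P[:,:2],np.ones(len(P))]; return P[:,:2].mean(0), cv2.minEnclosingCircle((P[:,:2]*1000).astype(np.float32))
for n in('scene','top'):
    W=np.load('pics/%s.npz'%n)['W']
    print(n)
    for nm,b in dict(plate=(.4,.6,-.15,.29,.009,.02),wheel=(.42,.6,.13,.29,.068,.084),knob=(.42,.6,.13,.29,.108,.135),lamp=(.42,.6,0.0,.13,.112,.13),rack=(.38,.58,-.42,-.28,.018,.03),bars=(.38,.58,-.42,-.28,.062,.09),slab=(.465,.51,-.42,-.28,.062,.09),sh=(.51,.58,-.42,-.28,.04,.06),rb=(.41,.46,-.42,-.28,.062,.09),red=(.40,.48,-.28,-.22,.06,.09)).items():
        P=sel(W,*b)
        if len(P)<3: print(nm,len(P));continue
        print(nm,len(P),'med',np.round(np.median(P,0)*1000,1),'mean',np.round(P.mean(0)*1000,1),rect(P), np.round(cv2.minEnclosingCircle((P[:,:2]*1000).astype(np.float32))[0],1))
ps=np.load('pics/top.npz')['p']
a=cv2.resize(ps[200:300,440:540],(600,600),interpolation=cv2.INTER_CUBIC);save('rackz',a)
E
```

```text
scene
plate 4695 med [524.3  -2.8  13.1] mean [516.3  13.3  13.1] (array([482.3,  53.4]), array([407.3, 159.9]), 88.3) [504.3  52.3]
wheel 1400 med [515.3 192.6  73.8] mean [514.6 193.7  73.9] (array([510.7, 197.3]), array([109.9, 111.9]), 54.6) [510.4 196.8]
knob 74 med [478.1 213.  119.3] mean [477.3 213.2 117.8] (array([476.2, 213.8]), array([16.6, 18.8]), 29.2) [474.6 213.7]
lamp 676 med [510.5  61.6 118.9] mean [509.8  62.2 118.7] (array([505.6,  64.7]), array([55.4, 72. ]), 88.2) [506.3  65.6]
rack 2098 med [ 502.4 -355.    23.6] mean [ 498.8 -353.7   23.7] (array([ 486.8, -353.2]), array([164.5,  69.9]), 2.7) [ 487.4 -353.6]
bars 211 med [ 489.4 -354.3   73.4] mean [ 475.6 -353.7   71.8] (array([ 463.7, -353.2]), array([62.9, 25.8]), 0.6) [ 464.  -353.8]
slab 150 med [ 491.2 -352.9   73.4] mean [ 490.2 -352.9   71.8] (array([ 488.4, -352.9]), array([13.5, 25.8]), 0.6) [ 486.9 -352.9]
sh 143 med [ 541.  -351.5   48.6] mean [ 539.4 -351.1   47.7] (array([ 537.5, -351. ]), array([16.4, 25.5]), 3.2) [ 537.3 -351. ]
rb 61 med [ 440.7 -355.8   73.6] mean [ 439.7 -355.7   71.8] (arra
[... 786 characters left out ...]
]), array([161.5,  72.3]), 3.1) [ 487.  -351.9]
bars 124 med [ 482.8 -351.4   75.9] mean [ 470.2 -351.2   74.5] (array([ 461.7, -353.2]), array([63.1, 26.5]), 4.2) [ 461.7 -351.1]
slab 85 med [ 485.7 -350.1   76.1] mean [ 485.8 -350.5   74.9] (array([ 486.5, -351.3]), array([12.9, 26.6]), 2.1) [ 486.3 -351.1]
sh 83 med [ 535.9 -348.    50.5] mean [ 536.1 -348.4   50. ] (array([ 536.4, -348.7]), array([13.3, 26.7]), 2.0) [ 537.  -348.8]
rb 39 med [ 435.3 -352.1   75.4] mean [ 436.1 -352.7   73.6] (array([ 436.2, -354. ]), array([12.7, 11.5]), 61.3) [ 436.3 -353.9]
red 72 med [ 444.2 -263.9   69.8] mean [ 443.8 -263.6   69.7] (array([ 444.3, -264.3]), array([13. , 26.4]), 20.8) [ 443.7 -264.5]
```

View pics/rackz.png

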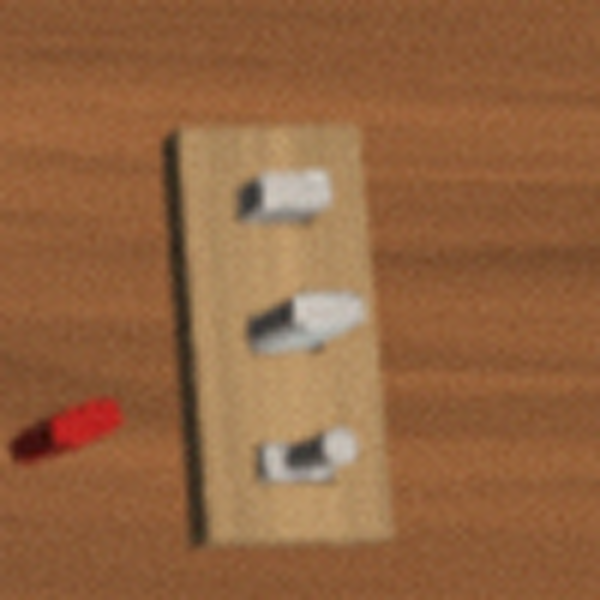

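The zoom shows the tall slab in the middle well, the short bar above it, the round bar below and the red decoy outside the rack. I'll start with the knob: rotate the tool to yaw 90°, then travel.

Emit:
move_arm(motion=[[[0,0,0,0,0,-0.168,85],[0,0,0,0,0,-0.168,85],[0,0,0,0,0,-0.168,85],[0,0,0,0,0,-0.168,85],[0,0,0,0,0,-0.168,85],[0,0,0,0,0,-0.168,85],[0,0,0,0,0,-0.168,85],[0,0,0,0,0,-0.168,85]]])

```text
clock: 2.0
eef_pos: [0.1258, -0.5354, 0.2314]
ee_rot: [0.0, 0.69, 0.724, 0.0]
wrist_force: [-0.0, -0.3, -0.2]
grip_width: 0.0844
```

```bash
cat >> h.py <<'E'
def go(p,yaw_deg=None):
    o=telemetry.get_obs(); w,x,y,z=o['ee_rot']; r=R.from_quat([x,y,z,w])
    M=r.as_matrix(); d=M.T@(np.array(p)-o['eef_pos']*1000)
    yaw=np.degrees(np.arctan2(M[1,0],M[0,0]))
    print('t',round(o['clock'],2),'tcp',np.round(o['eef_pos']*1000,1),'yaw',round(yaw,2),'zax',np.round(M[:,2],4),'q',np.round(o['qpos'],2),'F',np.round(o['wrist_force'],1),'grip',round(o['grip_width']*1000,1))
    y2=np.radians(yaw_deg if yaw_deg is not None else yaw)
    Rt=np.array([[np.cos(y2),np.sin(y2),0],[np.sin(y2),-np.cos(y2),0],[0,0,-1]])
    rv=(r.inv()*R.from_matrix(Rt)).as_rotvec()
    print('shift',np.round(d,1),'rotvec',np.round(rv,4))
E
python3 -c "
from h import *
go([474,215.5,230],90)"
```

```text
t 2.0 tcp [ 125.8 -535.4  231.4] yaw 92.79 zax [ 1.e-04 -1.e-04 -1.e+00] q [-1.44  0.09  1.37  0.    1.68 -1.49] F [-0.  -0.3 -0.2] grip 84.4
shift [733.1 384.3   1.3] rotvec [0.0001 0.0001 0.0486]
```

Emit:
move_arm(motion=[[[36,38,0,0,0,0.04,85],[36,38,0,0,0,0,85],[36,38,0,0,0,0,85],[36,38,0,0,0,0,85],[44,34,0,0,0,0,85],[48,26,0,0,0,0,85],[52,22,0,0,0,0,85],[54,20,0,0,0,0,85],[56,20,0,0,0,0,85],[56,18,0,0,0,0,85]]])

```text
clock: 3.25
eef_pos: [0.4213, -0.0681, 0.2314]
ee_rot: [0.003, 0.707, 0.707, 0.001]
wrist_force: [1.2, 0.0, -0.2]
grip_width: 0.0851
```

```bash
python3 -c "
from h import *
go([474,215.5,230],90)"
```

```text
t 3.25 tcp [421.3 -68.1 231.4] yaw 89.94 zax [ 0.0056 -0.0024 -1.    ] q [-0.29 -0.2   1.64 -0.    1.69 -0.29] F [ 1.2  0.  -0.2] grip 85.1
shift [283.7  52.4   1. ] rotvec [ 0.0056  0.0024 -0.0011]
```

Emit:
move_arm(motion=[[[52,10,0,0,0,0,85],[52,10,0,0,0,0,85],[52,10,0,0,0,0,85],[52,10,0,0,0,0,85],[52,10,0,0,0,0,85],[24,2,0,0,0,0,85],[0,0,0,0,0,0,85],[0,0,0,0,0,0,85]]])

```text
clock: 4.25
eef_pos: [0.474, 0.2292, 0.2317]
ee_rot: [0.005, 0.705, 0.709, 0.002]
wrist_force: [0.1, 0.2, -0.0]
grip_width: 0.0849
```

```bash
python3 -c "
from h import *
go([474,215.5,90],90)
p,W=cloud('top')
P=W[(W[...,1]>.0)&(W[...,1]<.13)&(W[...,0]>.3)]
save('top2',p)"
```

```text
t 4.25 tcp [474.  229.2 231.7] yaw 90.36 zax [ 0.0098 -0.0033 -0.9999] q [ 0.35  0.03  1.43 -0.01  1.67  0.34] F [ 0.1  0.2 -0. ] grip 84.9
shift [-13.2  -1.5 141.7] rotvec [0.0098 0.0034 0.0062]
```

Emit:
move_arm(motion=[[[-13,-1.5,40,0.01,0.003,0.006,85],[0,0,40,0,0,0,85],[0,0,30,0,0,0,85],[0,0,15,0,0,0,85],[0,0,0,0,0,0,85],[0,0,0,0,0,0,85]]])

```text
clock: 5.05
eef_pos: [0.476, 0.21, 0.108]
ee_rot: [0.003, 0.711, 0.704, 0.003]
wrist_force: [0.4, -0.1, -0.1]
grip_width: 0.0854
```

```bash
python3 -c "
from h import *
go([474,215.5,88],90)"
```

```text
t 5.05 tcp [476. 210. 108.] yaw 89.44 zax [ 0.0084  0.0012 -1.    ] q [ 0.31  0.07  1.63 -0.    1.43  0.32] F [ 0.4 -0.1 -0.1] grip 85.4
shift [ 5.5 -2.2 20. ] rotvec [ 0.0084 -0.0013 -0.0097]
```

Emit:
move_arm(motion=[[[5,-2,10,0.008,0,-0.01,85],[0,0,0,0,0,0,85],[0,0,0,0,0,0,85]]])

```text
clock: 5.42
eef_pos: [0.4757, 0.2162, 0.1002]
ee_rot: [0.001, 0.707, 0.708, 0.003]
wrist_force: [0.2, 0.6, -0.7]
grip_width: 0.0853
```

```bash
python3 -c "
from h import *
go([474,215.5,88],90)"
```

```text
t 5.42 tcp [475.7 216.2 100.2] yaw 90.08 zax [ 0.0049  0.0031 -1.    ] q [0.32 0.09 1.64 0.   1.41 0.32] F [ 0.2  0.6 -0.7] grip 85.3
shift [-0.7 -1.8 12.2] rotvec [ 0.0049 -0.003   0.0014]
```

Emit:
move_arm(motion=[[[-0.7,-1.8,11,0.005,-0.003,0,85],[0,0,0,0,0,0,50],[0,0,0,0,0,0,10],[0,0,0,0,0,0,10],[0,0,0,0,0,0,10],[0,0,0,0,0,0,10]]])

```text
clock: 6.18
eef_pos: [0.4737, 0.2156, 0.0887]
ee_rot: [-0.0, 0.707, 0.708, -0.0]
wrist_force: [0.4, 1.0, -1.5]
grip_width: 0.0169
```

```bash
python3 -c "
from h import *
go([474,215.5,88],90)"
```

```text
t 6.17 tcp [473.7 215.6  88.7] yaw 90.1 zax [-6.e-04  1.e-04 -1.e+00] q [0.32 0.1  1.65 0.   1.4  0.32] F [ 0.4  1.  -1.5] grip 16.9
shift [-0.1  0.3  0.7] rotvec [-0.0006 -0.0001  0.0017]
```

```bash
cat >> h.py <<'E'
def crank(n,st,C=(510,197.5)):
    go([474,215.5,88],90); o=telemetry.get_obs(); v=o['eef_pos'][:2]*1000-C; f=np.arctan2(v[1],-v[0]); print('phi',f,'r',np.hypot(*v))
    p=v
    for i in range(1,n+1):
        q=40*np.array([-np.cos(f+st*i),np.sin(f+st*i)]); print(np.round((q-p)[::-1],1)); p=q
E
python3 -c "
from h import *
crank(6,.3)"
```

```text
t 6.17 tcp [473.7 215.6  88.7] yaw 90.1 zax [-6.e-04  1.e-04 -1.e+00] q [0.32 0.1  1.65 0.   1.4  0.32] F [ 0.4  1.  -1.5] grip 16.9
shift [-0.1  0.3  0.7] rotvec [-0.0006 -0.0001  0.0017]
phi 0.4633502159769115 r 40.606954831487
[9.5 7.4]
[7.3 9.5]
[ 4.2 11.2]
[ 0.7 11.9]
[-2.9 11.6]
[-6.2 10.2]
```

Emit:
move_arm(motion=[[[9.5,7.4,0,0,0,0,10],[7.3,9.5,0,0,0,0,10],[4.2,11.2,0,0,0,0,10],[0.7,11.9,0,0,0,0,10],[-2.9,11.6,0,0,0,0,10]]])

```text
clock: 6.8
eef_pos: [0.5278, 0.2326, 0.0887]
ee_rot: [0.002, 0.706, 0.708, -0.004]
wrist_force: [-6.0, -7.3, 5.7]
grip_width: 0.0165
```

```bash
python3 -c "
from h import *
crank(9,.3)"
```

```text
t 6.8 tcp [527.8 232.6  88.7] yaw 90.11 zax [-0.0034 -0.0087 -1.    ] q [ 0.32  0.22  1.51 -0.01  1.42  0.32] F [-6.  -7.3  5.7] grip 16.5
shift [-17.  -53.8   1. ] rotvec [-0.0034  0.0087  0.002 ]
phi 2.039278006775653 r 39.37229918005557
[-6.4 10. ]
[-9.5  7.3]
[-11.2   4.1]
[-11.9   0.6]
[-11.6  -2.9]
[-10.2  -6.2]
[-7.9 -9. ]
[ -4.9 -10.9]
[ -1.5 -11.9]
```

Tracking well; continuing.

Emit:
move_arm(motion=[[[-6.4,10,0,0,0,0,10],[-9.5,7.3,0,0,0,0,10],[-11.2,4.1,0,0,0,0,10],[-11.9,0.6,0,0,0,0,10],[-11.6,-2.9,0,0,0,0,10],[-10.2,-6.2,0,0,0,0,10]]])

```text
clock: 7.55
eef_pos: [0.5409, 0.1726, 0.0888]
ee_rot: [-0.004, 0.706, 0.708, -0.006]
wrist_force: [-0.8, 2.7, -0.2]
grip_width: 0.0167
```

```bash
python3 -c "
from h import *
crank(10,.3)"
```

```text
t 7.55 tcp [540.9 172.6  88.8] yaw 90.13 zax [-0.0137 -0.0023 -0.9999] q [0.21 0.21 1.52 0.   1.43 0.21] F [-0.8  2.7 -0.2] grip 16.7
shift [ 43.1 -66.8   1.6] rotvec [-0.0137  0.0023  0.0023]
phi -2.463567342577009 r 39.68810620363816
[-8.3 -8.6]
[ -5.1 -10.8]
[ -1.7 -11.8]
[  1.9 -11.8]
[  5.3 -10.7]
[ 8.2 -8.7]
[10.4 -5.9]
[11.7 -2.5]
[11.9  1. ]
[11.1  4.5]
```

Emit:
move_arm(motion=[[[-8.3,-8.6,0,-0.013,0.002,0,10],[-5.1,-10.8,0,0,0,0,10],[-1.7,-11.8,0,0,0,0,10],[1.9,-11.8,0,0,0,0,10],[5.3,-10.7,0,0,0,0,10],[8.2,-8.7,0,0,0,0,10]]])

```text
clock: 8.3
eef_pos: [0.4773, 0.1725, 0.0888]
ee_rot: [0.002, 0.707, 0.707, 0.003]
wrist_force: [6.4, 1.9, -3.2]
grip_width: 0.0167
```

```bash
python3 -c "
from h import *
crank(8,.22)"
```

```text
t 8.3 tcp [477.3 172.5  88.8] yaw 90.02 zax [ 0.0064  0.002  -1.    ] q [0.23 0.06 1.69 0.   1.39 0.23] F [ 6.4  1.9 -3.2] grip 16.7
shift [43.  -3.3  0.9] rotvec [ 0.0064 -0.002   0.0003]
phi -0.6533798315118281 r 41.16718321675586
[ 8.2 -3.6]
[ 8.3 -2.8]
[ 8.7 -0.9]
[8.7 1. ]
[8.3 2.9]
[7.5 4.6]
[6.3 6.2]
[4.8 7.4]
```

Emit:
move_arm(motion=[[[8.2,-3.6,0,0,0,0,10],[8.3,-2.8,0,0,0,0,10],[8.7,-0.9,0,0,0,0,10],[8.7,1,0,0,0,0,10],[8.3,2.9,0,0,0,0,10],[6,3.5,0,0,0,0,10],[2,1.5,0,0,0,0,10]]])

```text
clock: 9.18
eef_pos: [0.4774, 0.2216, 0.0887]
ee_rot: [0.005, 0.707, 0.708, -0.004]
wrist_force: [-4.9, -11.5, 6.1]
grip_width: 0.0166
```

```bash
python3 -c "
from h import *
crank(3,.1)"
```

```text
t 9.18 tcp [477.4 221.6  88.7] yaw 90.08 zax [ 0.0013 -0.0118 -0.9999] q [ 0.33  0.11  1.63 -0.01  1.4   0.33] F [ -4.9 -11.5   6.1] grip 16.6
shift [-6.  -3.4  0.8] rotvec [0.0013 0.0118 0.0013]
phi 0.6355977625081725 r 40.520582450182715
[2.8 3. ]
[2.8 2.8]
[2.5 3.1]
```

Emit:
move_arm(motion=[[[2.5,2,0,0,0,0,10],[0.5,0.5,0,0,0,0,10],[0,0,0,0,0,0,10]]])

```text
clock: 9.55
eef_pos: [0.4773, 0.2212, 0.0888]
ee_rot: [0.004, 0.707, 0.707, -0.01]
wrist_force: [0.9, -2.7, -0.6]
grip_width: 0.0165
```

```bash
python3 -c "
from h import *
crank(1,.1)
p,W=cloud('scene');save('sc2',cv2.resize(p[120:320,230:470],(720,600)))"
```

```text
t 9.55 tcp [477.3 221.2  88.8] yaw 90.0 zax [-0.0079 -0.0203 -0.9998] q [ 0.34  0.12  1.62 -0.02  1.41  0.34] F [ 0.9 -2.7 -0.6] grip 16.5
shift [-5.7 -3.3  1. ] rotvec [-0.0079  0.0203 -0.0001]
phi 0.6272508773319194 r 40.427451994651314
[2.9 2.9]
```

View pics/sc2.png

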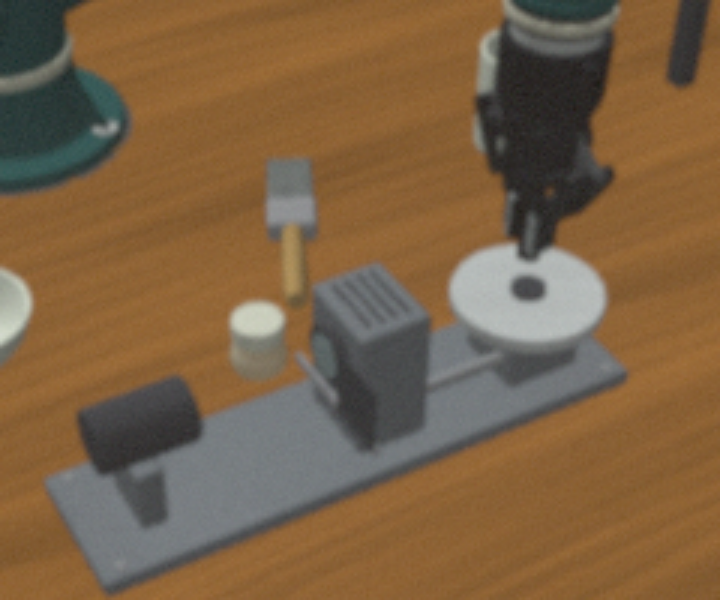

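The crop shows the lens at (325,355) uncovered, the blade away from it, and the gripper still on the knob at (530,250). I'm releasing and rising.

Emit:
move_arm(motion=[[[0,0,0,0,0,0,85],[0,0,0,0,0,0,85],[0,0,0,0,0,0,85],[0,0,-30,-0.008,0.02,0,85],[0,0,-40,0,0,0,85],[0,0,-50,0,0,0,85],[0,0,-20,0,0,0,85],[0,0,0,0,0,0,85]]])

```text
clock: 10.6
eef_pos: [0.4764, 0.2247, 0.2322]
ee_rot: [-0.003, 0.706, 0.708, 0.001]
wrist_force: [-0.3, -0.2, -1.2]
grip_width: 0.085
```

```bash
python3 - <<'E'
from h import *
go([487,-352,230],3)
from scipy.optimize import least_squares
# rectangle-template fits: signed coverage via rotated-box IoU of rasterised mask per camera
def fit(P,c0,yaw0,hx,hy):
    # symmetric edge fit: 0.5..99.5 percentiles in local frame over yaw, minimise area
    best=None
    for y in np.radians(np.arange(yaw0-4,yaw0+4,.1)):
        M=np.array([[np.cos(y),np.sin(y)],[-np.sin(y),np.cos(y)]]); q=P@M.T
        lo,hi=np.percentile(q,.7,0),np.percentile(q,99.3,0); a=np.prod(hi-lo)
        if best is None or a<best[0]: best=(a,np.degrees(y),(M.T@((lo+hi)/2)),hi-lo)
    return best[1:]
for n in('scene','top'):
    W=np.load('pics/%s.npz'%n)['W']*1000
    def s(x0,x1,y0,y1,z0,z1): return W[(W[...,0]>x0)&(W[...,0]<x1)&(W[...,1]>y0)&(W[...,1]<y1)&(W[...,2]>z0)&(W[...,2]<z1)][:,:2]
    P=s(440,570,-165,265,10.5,17.5)
    for y,c,e in [fit(P,0,-1.8,0,0)]:
        r=np.radians(y); o=c-65*np.array([-np.sin(r),np.cos(r)]); print(n,'plate',y,c,e,'origin',o)
    L=s(440,570,0,130,114,126); y,c,e=fit(L,0,-1.8,0,0); r=np.radians(y); print('lamp',y,c,e,'origin',c-78.5*np.array([-np.sin(r),np.cos(r)]))
    T=s(440,570,-160,-60,95,114); print('tube',T.mean(0),np.median(T,0),len(T))
    for nm,b in dict(rack=(380,600,-420,-280,20,28),slab=(465,510,-400,-300,66,85)).items(): print(nm,*[np.round(v,1) for v in fit(s(*b),0,2.7,0,0)])
E
```

```text
t 10.6 tcp [476.4 224.7 232.2] yaw 90.14 zax [-0.0027  0.0058 -1.    ] q [0.33 0.04 1.42 0.01 1.68 0.33] F [-0.3 -0.2 -1.2] grip 85.0
shift [-576.8    9.2   -1.2] rotvec [-0.0066 -0.0026  1.5209]
scene plate -2.100000000000013 [506.33006019  44.68758924] [107.8412409  410.72214723] origin [503.94821912 -20.26875635]
lamp -1.800000000000014 [506.60784475  64.23195143] [68.70026162 53.87688098] origin [504.14210016 -14.22931356]
tube [ 506.39763993 -108.90316852] [ 508.09027365 -108.85622142] 568
rack 2.5 [ 487.7 -353.1] [160.1  69.2]
slab 6.3 [ 488.4 -352.9] [12.6 25.8]
top plate -1.7000000000000144 [503.60216472  47.37129642] [108.63942209 412.78194126] origin [501.67385886 -17.60009449]
lamp -2.2000000000000126 [504.23628017  66.31085142] [68.87813474 53.94410983] origin [501.22283716 -12.13128752]
tube [ 497.13061611 -104.96138403] [ 496.54017955 -105.13522856] 626
rack 2.7 [ 486.6 -351.8] [159.1  70.5]
slab 0.4 [ 486.5 -351.3] [12.6 26.3]
```

Emit:
move_arm(motion=[[[-40,1,0,-0.006,-0.003,0,85],[-55,1,0,0,0,0,85],[-55,1,0,0,0,0,85],[-55,1,0,0,0,0,85],[-55,1,0,0,0,0,85],[-55,1,0,0,0,0,85],[-55,1,0,0,0,0,85],[-55,1,0,0,0,0,85],[-55,1,0,0,0,0,85],[-50,1,0,0,0,0,85]]])

```text
clock: 11.85
eef_pos: [0.4855, -0.3145, 0.2115]
ee_rot: [-0.01, 0.702, 0.712, -0.001]
wrist_force: [0.2, 0.3, 0.6]
grip_width: 0.0852
```

Emit:
move_arm(motion=[[[-30,0,0,0,0,0,85],[0,0,0,0,0,0.17,85],[0,0,0,0,0,0.17,85],[0,0,0,0,0,0.17,85],[0,0,0,0,0,0.17,85],[0,0,0,0,0,0.17,85],[0,0,0,0,0,0.17,85],[0,0,0,0,0,0.17,85],[0,0,0,0,0,0.17,85],[0,0,0,0,0,0.12,85]]])

```text
clock: 13.1
eef_pos: [0.4798, -0.3444, 0.187]
ee_rot: [-0.019, 0.999, 0.024, -0.019]
wrist_force: [0.3, -0.6, 0.5]
grip_width: 0.0851
```

```bash
python3 - <<'E'
from h import *
go([487,-352,160],2.6)
E
```

```text
t 13.1 tcp [ 479.8 -344.4  187. ] yaw 2.81 zax [-0.0398  0.0377 -0.9985] q [-0.72  0.23  1.3   0.    1.67  0.8 ] F [ 0.3 -0.6  0.5] grip 85.1
shift [ 7.8  9.  26.4] rotvec [-0.0395  0.038   0.0029]
```

Emit:
move_arm(motion=[[[8,9,15,-0.04,0.038,0.003,85],[0,0,0,0,0,0,85],[0,0,0,0,0,0,85]]])

```text
clock: 13.48
eef_pos: [0.4866, -0.3508, 0.1666]
ee_rot: [-0.002, 1.0, 0.023, -0.002]
wrist_force: [-0.5, -0.4, -0.5]
grip_width: 0.0848
```

```bash
python3 - <<'E'
from h import *
go([487,-352,100],2.6)
p,W=cloud('scene');save('sc3',cv2.resize(p[230:400,60:280],(776,600)))
E
```

```text
t 13.47 tcp [ 486.6 -350.8  166.6] yaw 2.58 zax [-0.0047  0.0045 -1.    ] q [-0.72  0.22  1.34  0.    1.58  0.81] F [-0.5 -0.4 -0.5] grip 84.8
shift [ 0.7  1.5 66.6] rotvec [-0.0047  0.0045 -0.0003]
```

View pics/sc3.png

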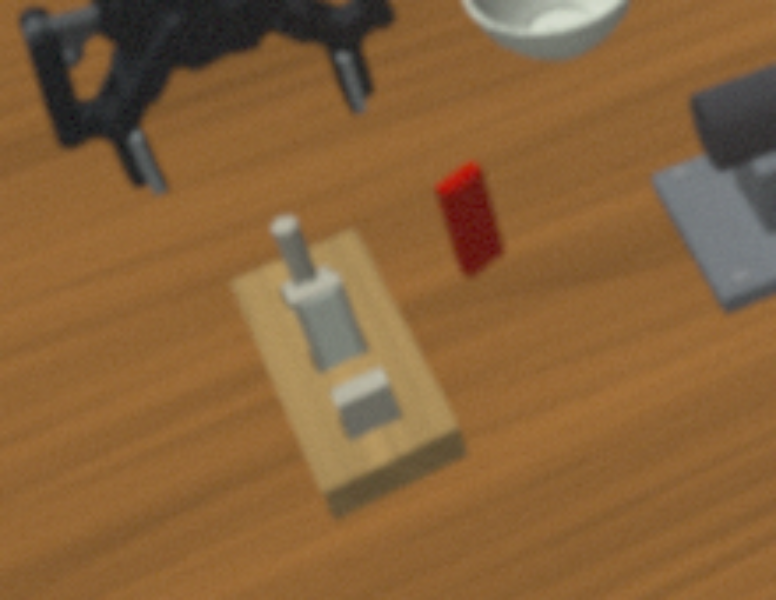

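The crop shows the open fingers above the rack with the slab at (325,310) between the round bar and short bar, and the red decoy clear at (470,215). I'm descending.

Emit:
move_arm(motion=[[[0.7,1.5,35,-0.005,0.004,0,85],[0,0,30,0,0,0,85],[0,0,20,0,0,0,85],[0,0,10,0,0,0,85],[0,0,0,0,0,0,85],[0,0,0,0,0,0,85]]])

```text
clock: 14.28
eef_pos: [0.4894, -0.3539, 0.0732]
ee_rot: [0.002, 1.0, 0.023, 0.002]
wrist_force: [0.9, 0.5, -0.4]
grip_width: 0.0852
```

```bash
python3 - <<'E'
from h import *
go([487,-352,43],2.6)
E
```

```text
t 14.28 tcp [ 489.4 -353.9   73.2] yaw 2.61 zax [ 0.0042 -0.004  -1.    ] q [-0.72  0.28  1.46 -0.    1.39  0.81] F [ 0.9  0.5 -0.4] grip 85.2
shift [-2.4 -2.1 30.2] rotvec [ 0.0042 -0.004   0.0002]
```

Emit:
move_arm(motion=[[[-2.4,-2,12,0.004,-0.004,0,85],[0,0,10,0,0,0,85],[0,0,5,0,0,0,85],[0,0,0,0,0,0,85],[0,0,0,0,0,0,85]]])

```text
clock: 14.9
eef_pos: [0.4876, -0.3526, 0.0461]
ee_rot: [0.001, 1.0, 0.023, 0.001]
wrist_force: [0.0, 0.2, -0.3]
grip_width: 0.085
```

```bash
python3 - <<'E'
from h import *
go([487,-352,43],2.6)
E
```

```text
t 14.9 tcp [ 487.6 -352.6   46.1] yaw 2.61 zax [ 0.002  -0.0018 -1.    ] q [-0.72  0.3   1.49 -0.    1.34  0.81] F [ 0.   0.2 -0.3] grip 85.0
shift [-0.5 -0.6  3.1] rotvec [ 0.0019 -0.0019  0.0001]
```

Close on the unglazed edges, then check.

Emit:
move_arm(motion=[[[-0.5,-0.6,3,0.002,-0.002,0,70],[0,0,0,0,0,0,40],[0,0,0,0,0,0,30],[0,0,0,0,0,0,15],[0,0,0,0,0,0,15],[0,0,0,0,0,0,15],[0,0,0,0,0,0,15]]])

```text
clock: 15.78
eef_pos: [0.4874, -0.3523, 0.0436]
ee_rot: [0.0, 1.0, 0.023, 0.0]
wrist_force: [0.0, -0.6, -0.1]
grip_width: 0.0245
```

```bash
python3 - <<'E'
from h import *
go([487,-352,43],2.6)
E
```

```text
t 15.78 tcp [ 487.4 -352.3   43.6] yaw 2.61 zax [ 8.e-04 -7.e-04 -1.e+00] q [-0.72  0.31  1.5   0.    1.34  0.81] F [ 0.  -0.6 -0.1] grip 24.5
shift [-0.4 -0.3  0.6] rotvec [ 0.0007 -0.0007  0.0002]
```

Emit:
move_arm(motion=[[[0,0,-8,0,0,0,15],[0,0,-15,0,0,0,15],[0,0,-25,0,0,0,15],[0,0,-35,0,0,0,15],[0,0,-40,0,0,0,15],[0,0,-30,0,0,0,15],[0,0,-15,0,0,0,15],[0,0,0,0,0,0,15],[0,0,0,0,0,0,15]]])

```text
clock: 16.9
eef_pos: [0.4871, -0.352, 0.2224]
ee_rot: [0.002, 1.0, 0.023, 0.002]
wrist_force: [0.5, -0.3, -1.6]
grip_width: 0.0249
```

```bash
python3 - <<'E'
from h import *
go([487,-352,230],88.1)
p,W=cloud('scene');save('sc4',cv2.resize(p[160:360,60:300],(720,600)))
E
```

```text
t 16.9 tcp [ 487.1 -352.   222.4] yaw 2.61 zax [ 0.0035 -0.0031 -1.    ] q [-0.72  0.2   1.26  0.    1.68  0.81] F [ 0.5 -0.3 -1.6] grip 24.9
shift [-0.1  0.  -7.6] rotvec [ 5.200e-03 -3.000e-04 -1.492e+00]
```

View pics/sc4.png

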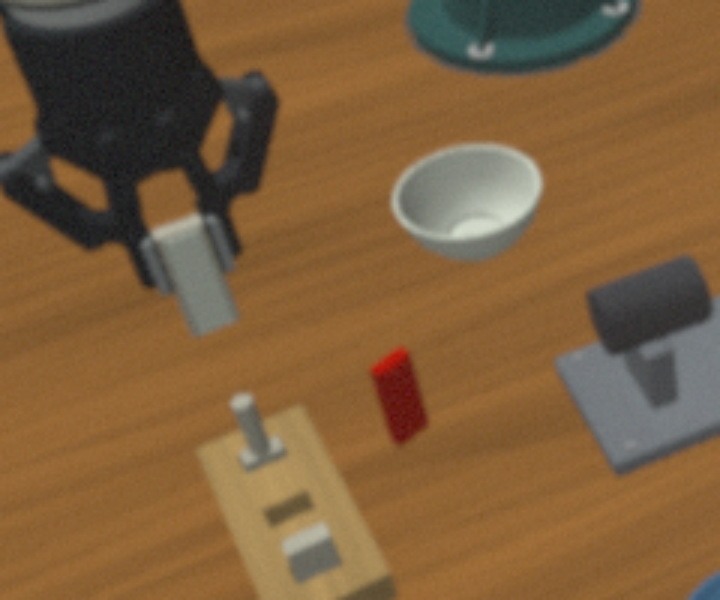

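The picture shows the slab held upright by its narrow edges at (195,275), the middle well empty, and the other bars in place. Next I'll turn it 85° and carry it over.

Emit:
move_arm(motion=[[[0,0,-4,0.005,0,-0.1,15],[0,0,-2,0,0,-0.16,15],[0,0,-1,0,0,-0.16,15],[0,0,0,0,0,-0.16,15],[0,0,0,0,0,-0.16,15],[0,0,0,0,0,-0.16,15],[0,0,0,0,0,-0.16,15],[0,0,0,0,0,-0.16,15],[0,0,0,0,0,-0.16,15],[0,0,0,0,0,-0.09,15]]])

```text
clock: 18.2
eef_pos: [0.4815, -0.3472, 0.2084]
ee_rot: [-0.018, 0.709, 0.705, 0.001]
wrist_force: [0.2, 0.7, -1.2]
grip_width: 0.0251
```

```bash
python3 - <<'E'
from h import *
go([502.5,-18,225],88.1)
E
```

```text
t 18.2 tcp [ 481.5 -347.2  208.4] yaw 89.64 zax [-0.0246  0.0263 -0.9993] q [-0.72  0.22  1.27  0.    1.69 -0.72] F [ 0.2  0.7 -1.2] grip 25.1
shift [329.7  18.7  -8.5] rotvec [-0.0251 -0.0259  0.0272]
```

Emit:
move_arm(motion=[[[25,3,-8,-0.025,-0.026,0.027,15],[40,2,0,0,0,0,15],[45,2,0,0,0,0,15],[45,2,0,0,0,0,15],[45,2,0,0,0,0,15],[40,2,0,0,0,0,15],[35,2,0,0,0,0,15],[25,1,0,0,0,0,15],[12,0,0,0,0,0,15],[0,0,0,0,0,0,15]]])

```text
clock: 19.45
eef_pos: [0.5016, -0.025, 0.2]
ee_rot: [-0.014, 0.719, 0.694, -0.006]
wrist_force: [-0.6, 0.2, -0.4]
grip_width: 0.0252
```

```bash
python3 - <<'E'
from h import *
go([502.5,-18,160],88.1)
E
```

```text
t 19.45 tcp [501.6 -25.  200. ] yaw 87.97 zax [-0.0284  0.0117 -0.9995] q [-0.17  0.01  1.51  0.01  1.65 -0.13] F [-0.6  0.2 -0.4] grip 25.2
shift [ 6.6  1.8 40. ] rotvec [-0.0287 -0.0108 -0.0022]
```

Emit:
move_arm(motion=[[[6.6,1.8,0,-0.028,-0.011,-0.002,15],[0,0,10,0,0,0,15],[0,0,15,0,0,0,15],[0,0,0,0,0,0,15],[0,0,0,0,0,0,15]]])

```text
clock: 20.08
eef_pos: [0.503, -0.0208, 0.1716]
ee_rot: [0.0, 0.72, 0.694, -0.001]
wrist_force: [-0.7, -0.4, -0.7]
grip_width: 0.0251
```

```bash
python3 - <<'E'
from h import *
go([502.5,-18,87.5],88.1)
E
```

```text
t 20.07 tcp [503.  -20.8 171.6] yaw 87.86 zax [-0.0017 -0.0019 -1.    ] q [-0.15  0.    1.58 -0.    1.56 -0.12] F [-0.7 -0.4 -0.7] grip 25.1
shift [ 3.  -0.5 84.1] rotvec [-0.0016  0.0019 -0.0042]
```

Emit:
move_arm(motion=[[[3,-0.5,10,0,0,0,15],[0,0,18,0,0,0,15],[0,0,20,0,0,0,15],[0,0,15,0,0,0,15],[0,0,8,0,0,0,15],[0,0,0,0,0,0,15],[0,0,0,0,0,0,15]]])

```text
clock: 20.95
eef_pos: [0.5024, -0.0177, 0.0956]
ee_rot: [-0.0, 0.72, 0.694, -0.001]
wrist_force: [0.0, -1.0, -0.0]
grip_width: 0.0248
```

```bash
python3 - <<'E'
from h import *
go([502.5,-18,87.5],88.1)
E
```

```text
t 20.95 tcp [502.4 -17.7  95.6] yaw 87.86 zax [-0.0021 -0.0018 -1.    ] q [-0.15  0.05  1.68 -0.    1.41 -0.11] F [ 0. -1. -0.] grip 24.8
shift [-0.2  0.1  8.1] rotvec [-0.002   0.0019 -0.0041]
```

Emit:
move_arm(motion=[[[0,0,8,-0.002,0.002,-0.004,15],[0,0,0,0,0,0,15],[0,0,0,0,0,0,15],[0,0,0,0,0,0,15]]])

```text
clock: 21.45
eef_pos: [0.5035, -0.018, 0.0888]
ee_rot: [0.001, 0.719, 0.695, 0.001]
wrist_force: [-0.0, 0.5, -0.1]
grip_width: 0.0248
```

```bash
python3 - <<'E'
from h import *
go([502.5,-18,87.5],88.1)
for n in('scene','top'):
    p,W=cloud(n); save('end_'+n,p); W=W*1000
    for r in silhouettes(n,'slab')[:3]:
        m=r['region']; P=W[m]; P=P[~np.isnan(P[:,0])]; print(n,round(r['conf'],2),np.round(r['centre']),m.sum(),'lo',np.round(np.percentile(P,3,0)),'hi',np.round(np.percentile(P,97,0)),'med',np.round(np.median(P,0)))
    for nm,b in dict(knob=(440,570,130,290,108,135),lamp=(440,570,0,130,114,126),shut=(450,620,15,32,50,125),slab=(480,525,-40,5,50,125)).items():
        x0,x1,y0,y1,z0,z1=b; Q=W[(W[...,0]>x0)&(W[...,0]<x1)&(W[...,1]>y0)&(W[...,1]<y1)&(W[...,2]>z0)&(W[...,2]<z1)]
        if len(Q): print(nm,len(Q),np.round(Q.mean(0)),np.round(Q.min(0)),np.round(Q.max(0)))
p=cv2.imread('pics/end_scene.png'); q=cv2.imread('pics/end_top.png')
cv2.imwrite('pics/end.png',np.hstack([cv2.resize(p[120:320,260:460],(400,400)),cv2.resize(q[170:310,210:410],(400,280)) .copy() if 0 else cv2.resize(q[150:330,220:400],(400,400))]))
E
```

```text
t 21.45 tcp [503.5 -18.   88.8] yaw 88.11 zax [ 3.5e-03 -4.0e-04 -1.0e+00] q [-0.15  0.06  1.69  0.    1.39 -0.12] F [-0.   0.5 -0.1] grip 24.8
shift [-0.1 -1.   1.3] rotvec [0.0035 0.0002 0.0001]
scene 0.97 [195. 292.] 376 lo [ 442. -278.    3.] hi [ 454. -253.   70.] med [ 450. -266.   40.]
scene 0.48 [314. 254.] 147 lo [496. -28.  53.] hi [518. -17. 114.] med [509. -26.  74.]
knob 74 [481. 219. 118.] [469. 213. 109.] [489. 230. 126.]
lamp 640 [509.  63. 119.] [470.  37. 114.] [542.  94. 124.]
shut 464 [534.  26.  81.] [468.  22.  52.] [577.  32. 112.]
slab 274 [506. -26.  92.] [482. -32.  52.] [525.  -8. 125.]
knob 71 [476. 222. 123.] [468. 214. 108.] [485. 232. 128.]
lamp 417 [506.  80. 120.] [470.  33. 114.] [540.  94. 125.]
shut 88 [506.  29.  76.] [467.  24.  56.] [544.  32. 112.]
```

View pics/end.png

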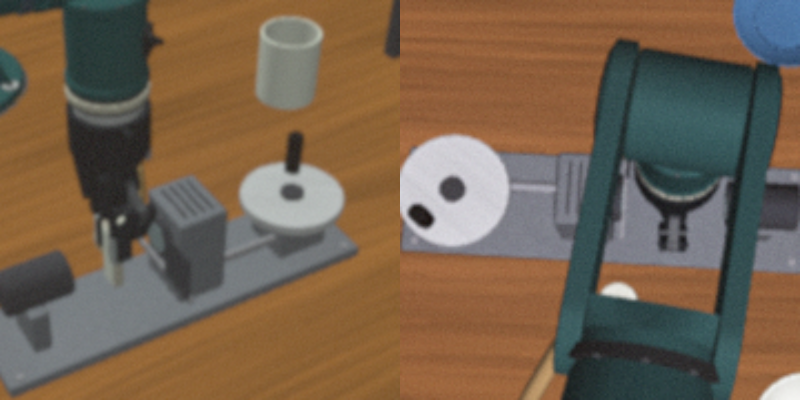

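The final views show the slab upright in the gap below the fingers at (112,250) on the left, the lens uncovered, the knob stopped at (422,216) on the right, and the jar in place. One last check of the slab's lateral position relative to the tester, in the same camera.

```bash
python3 - <<'E'
from h import *
p,W=cloud('scene'); W=W*1000; silhouettes('scene','slab')
B=W[(W[...,0]>470)&(W[...,0]<540)&(W[...,1]>-40)&(W[...,1]<5)]
for z in range(46,84,5):
    Q=B[(B[:,2]>z)&(B[:,2]<z+5)]
    print(z,len(Q),np.round([*np.percentile(Q[:,0],[1,99]),*np.percentile(Q[:,1],[1,50,99])],1) if len(Q) else '')
f=B[(B[:,2]>52)&(B[:,2]<75)]; k=np.polyfit(f[f[:,1]<-22][:,0],f[f[:,1]<-22][:,1],1); print('face slope deg',np.degrees(np.arctan(k[0])),len(f))
T=W[(W[...,0]>440)&(W[...,0]<570)&(W[...,1]>-160)&(W[...,1]<-60)&(W[...,2]>60)]
print('tube top z',np.percentile(T[:,2],99)); t=T[T[:,2]>np.percentile(T[:,2],99)-3]; print(t.mean(0),len(t))
E
```

```text
46 1 [515.2 515.2 -21.3 -21.3 -21.3]
51 14 [496.9 518.4 -27.7 -26.  -17.4]
56 16 [497.2 517.8 -28.  -25.9 -16.8]
61 21 [496.5 517.6 -28.2 -25.7 -16.9]
66 14 [498.3 518.  -27.6 -26.7 -17. ]
71 22 [496.8 519.1 -28.3 -25.2 -17. ]
76 10 [498.2 517.4 -27.2 -24.6 -17. ]
81 14 [496.1 520.5 -28.3 -26.7 -16.8]
face slope deg 6.917583065441484 83
tube top z 462.11457131413823
[460.21841651 -65.19871446 461.30655095] 90
```

Emit:
move_arm(motion=[[[0,-1.3,1.3,0.003,0,0,15],[0,0,0,0,0,0,15],[0,0,0,0,0,0,15],[0,0,0,0,0,0,15],[0,0,0,0,0,0,15]]])

```text
clock: 22.38
eef_pos: [0.502, -0.0179, 0.0872]
ee_rot: [0.0, 0.719, 0.695, -0.0]
wrist_force: [0.9, 0.1, -0.9]
grip_width: 0.025
```

```bash
python3 - <<'E'
from h import *
go([502.5,-18,87.5],88.1)
o=telemetry.get_obs(); print(np.abs(o['joint_vel']).max())
if np.abs(o['eef_pos']*1000-[502.5,-18,87.5]).max()<2.5 and o['grip_width']>.023: print('signing',sign_off())
E
```

```text
t 22.38 tcp [502.  -17.9  87.2] yaw 88.11 zax [-1.e-04 -2.e-04 -1.e+00] q [-0.15  0.06  1.69 -0.    1.39 -0.12] F [ 0.9  0.1 -0.9] grip 25.0
shift [-0.1  0.5 -0.3] rotvec [-0.0001  0.0002  0.0002]
0.0015191214553145662
the job is handed in; nothing more can be done
signing None
```

I wound the handwheel clockwise to its stop, then lifted the slab by its narrow edges and held it upright in the light path. I handed the job in at 22.4 s with the slab still gripped; the hand-in reports no verdict.

**Handwheel:** it ended at an estimated 6.9 rad, where the knob pushed back with about 12 N. The later picture shows the lens uncovered and the knob still at its stop.

**Slab position:** the tool was within 0.5 mm of the target I worked out, its yaw matched the tester's, the fingers stood 25 mm apart, and the arm was still. The target itself rests on camera fits that differ between the two cameras by about 2 to 3 mm across the light. The last camera estimate put the slab about 3 mm or less off to the side, before a final 1.3 mm correction. The limit is 7 mm.

**Checks that disagreed:** a rough fit of the slab's face gave about 7° (0.12 rad) off square, still below the 0.17 rad limit. It used only a few edge-contaminated points, so I relied on the flat grip instead. In the last pictures the slab detector ranked the red look-alike first and the held slab second.

**Other things:** the bars were in place just after the lift, the jar and mug look unmoved in the last pictures, and I saw no sign of contact with the dish.

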